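# Lay out a piled-up watch service kit

### The arm

A 7-joint arm with a two-finger parallel gripper is mounted at the origin on a cart in front of the work surface, level with it; the furniture and walls round the work are solid. World frame = base frame: x ahead of the robot, y to its left, z up, the work surface at z = 0. Lengths are in m, angles in rad, forces in N, time in s.
With the tool pointing down it reaches from about 0.425 to 0.95 m from the base axis. Payload 4.7 kg.
Tool frame: the origin (TCP) lies between the finger pads; the fingertips stand 25 mm ahead of it and the grasp point (between the pads) lies 6 mm ahead of it; z points along the fingers, y is the line along which they close (so a half turn about z gives the same grasp; the last joint's range is limited). The gripper opens to 85 mm and grips with 20 to 120 N. Pads are 22 mm wide; open, the fingers measure 114 mm over their backs; the gripper's body (76 mm by 85 mm) begins 54 mm behind the grasp point. The pads swing forward as they close: fully open they stand 13 mm farther back than shut.
Start: joints at [-1.151, 0.469, -0.049, 1.532, 0.024, 1.141, -0.082], TCP at [0.293, 0.608, 0.256] pointing down, gripper open.
Joint ranges: [-2.59, 2.59], [-0.33, 1.99], [-1.39, 1.29], [0.1, 2.45], [-1.04, 4.18], [0.21, 1.99], [-2.66, 2.66]. Speed limits (rad/s): [2.57, 2.57, 3.14, 3.14, 3.14, 3.14, 3.14].

### API

Orientations are given as a 3x3 rotation matrix whose columns are the frame's x, y, z axes.
In Python, from rig import * gives the robot as it stands. Calls block until the motion is done:
- movep(position, orientation): joint-space move of the TCP to a pose.
- move_l(position, attitude=None, feed=0.15, until_force=None): straight line of the TCP; attitude=None keeps the orientation; feed is the mean speed in m/s. With until_force (N) it stops when the force on the tool has changed by that much, and returns True; else False.
- move_joints(angles): joint-space move.
- command_gripper(opening, newtons=None): finger opening in m; newtons is the grip in N (None keeps the last); returns when the fingers have stopped.
- sleep(seconds).
- inverse_kinematics(position, orientation): joint angles nearest the present ones, or None.
- sense(): the state.
- camera(name): name is "scene" or "top" or "wrist"; returns (picture, depth): 420x560x3 uint8, red, green, blue; 420x560 float32, m along the optical axis (not along the pixel's ray), 0 where there is no reading.
- camera_params(name): a dict with "K" (3x3 intrinsics, pixels), "dist" ([k1, k2, p1, p2, k3] as OpenCV has them; the pictures are not rectified), "position" and "rotation" of the camera in the world; the wrist camera has in their place "tool_from_camera" (4x4, takes a point from camera to tool coordinates, whose origin is the TCP and whose axes are the flange's). Camera axes: x right, y down, z forward; pixel columns grow to the right and rows downward; lengths in m; the calibration is good to about 2 mm. A picture is of the moment at which its call begins: read the wrist's pose just before it. camera_params takes no time and is no camera call.
A pose or a line that the arm cannot do raises Unreachable and nothing moves.
- finish_job(): hands the job in; it is judged then, once.
The state is a dict: "time_s": time; "joint_pos": joint angles; "qd": joint speeds; "joint_efforts": joint torques, N m; "position": TCP position; "tcp_rot": TCP orientation; "wrist_force": force on the tool from outside, world axes, zero at the start; "ft_torque": the same for the moment, N m; "finger_gap": finger opening in m; "gripper_force": force on a finger pad.
Only numpy, scipy, OpenCV 4.12 (cv2) and the standard library are available. Lean on these libraries where they do the work, as an engineer would, in place of code of your own. Each camera call takes 0.05 s, during which the arm holds its last target. There are 200 camera calls.

### The job

The kit for the next watch job stands piled in one stack; take it apart from the top down, one thing at a time, each straight to its own place: the loupe upright in the round steel pot (how deep its lining lies is unknown, so lower it until it touches, never let it drop), the foam pad flat and wholly on the round cork mat, the orange carton flat inside the lip of the long tray, the green tin right way up and flat inside the lip of the square blue-lined tray. Leave the tape roll and the dropper bottle where they stand.

Things in the scene. Friction and masses are not known exactly. Their poses are not given: they have to be found in the camera images.
- loupe: Aluminium eye loupe, a grey barrel 28 mm across and 30 mm tall (24 mm across above the flange, from about 15 mm up), standing on its flange on top of the stack. Loose, 20 to 35 g. Origin: centre of its underside, z up.
- foam: White foam pad, behaves as a rigid block, 39 (x) x 42 (y) mm and 13 mm high; second from the top, under the loupe, on the orange carton. Loose, 12 to 21 g. Origin: centre of its underside, z up.
- carton: Slim orange carton, 34 (x) x 98 (y) x 16 (z) mm, third from the top, lying across the green tin with both ends overhanging. Loose, 48 to 84 g. Origin: centre of its underside, z up.
- tin: Flat closed green tin, 51 (x) x 53 (y) x 21 (z) mm, bottom of the stack, standing on the bench. Loose, 0.10 to 0.17 kg. Origin: centre of its underside, z up.
- pot: Round open dark steel pot, place of the loupe: 112 mm outside, 102 mm inside diameter, rim 45 mm above the bench. Inside lies a firm flat grey felt lining whose top is anywhere from 6 to 24 mm above the bench, different every time. Fixed. Origin: centre of its underside, on the bench.
- cork_mat: Round brown cork mat, place of the foam pad: 90 mm across, 4 mm thick, flat, no lip. Fixed. Origin: centre of its underside, on the bench.
- long_tray: Long shallow dark wood tray with grey lining, place of the orange carton: inside the lip 60 (x) x 124 (y) mm, outside 72 x 136 mm. Floor with lining 3 mm thick (the thing then stands with its underside 3 mm above the tray's origin); the lip is 6 mm wide and rises 6 mm above the lining (9 mm above the bench). Fixed to the bench, turned up to 0.4 rad. Origin: centre of its underside, on the bench.
- square_tray: Square shallow light wood tray with blue lining, place of the green tin: inside the lip 78 x 78 mm, outside 90 x 90 mm. Floor with lining 3 mm thick (the thing then stands with its underside 3 mm above the tray's origin); the lip is 6 mm wide and rises 6 mm above the lining (9 mm above the bench). Fixed to the bench, turned up to 0.4 rad. Origin: centre of its underside, on the bench.
- tape: Bystander: roll of cream masking tape lying flat, 63 mm across, 19 mm high. Loose. Origin: centre of its underside.
- dropper: Bystander: small white dropper bottle standing upright, 23 mm across, 56 mm tall. Loose and easily tipped. Origin: centre of its underside.
Mind the look-alikes: they are no part of the job. Of the things like the loupe, leave any that is yellow; of the rest the smaller one is meant.

How it is judged:
On the way, in this order (a step that is already met when the one before it is completed fails the run):
1. the loupe stands in the pot (horizontal distance between loupe and pot below 0.04 m and z of loupe in the frame of pot between 0.002 and 0.032 m and angle between loupe's own z axis and vertical below 0.15 rad and linear speed of loupe below 0.05 m/s), for 0.2 s.
2. the foam pad lies on the cork mat (horizontal distance between foam and cork_mat below 0.021 m and z of foam in the frame of cork_mat between 0.002 and 0.006 m and angle between foam's own z axis and vertical below 0.08 rad and linear speed of foam below 0.05 m/s), for 0.2 s.
3. the orange carton lies in the long tray (horizontal distance between carton and long_tray below 0.024 m and z of carton in the frame of long_tray between 0.001 and 0.005 m and angle between carton's own z axis and vertical below 0.04 rad and linear speed of carton below 0.05 m/s), for 0.2 s.
4. the green tin lies in the square tray (horizontal distance between tin and square_tray below 0.024 m and z of tin in the frame of square_tray between 0.001 and 0.005 m and angle between tin's own z axis and vertical below 0.04 rad and linear speed of tin below 0.05 m/s), for 0.2 s.
At the end, for the whole second after the job is handed in: Loupe upright (0.15 rad) on the pot's lining, within 40 mm of its axis; foam pad flat on the cork mat, centres within 21 mm; carton in the long tray and tin in the square one, flat on the lining inside the lip (raised under 2 mm, tilt under 0.04 rad); all at rest (horizontal distance between loupe and pot below 0.04 m and z of loupe in the frame of pot between 0.002 and 0.032 m and angle between loupe's own z axis and vertical below 0.15 rad and horizontal distance between foam and cork_mat below 0.021 m and z of foam in the frame of cork_mat between 0.002 and 0.006 m and angle between foam's own z axis and vertical below 0.08 rad and horizontal distance between carton and long_tray below 0.024 m and z of carton in the frame of long_tray between 0.001 and 0.005 m and angle between each of carton, tin's own z axis and vertical below 0.04 rad and horizontal distance between tin and square_tray below 0.024 m and z of tin in the frame of square_tray between 0.001 and 0.005 m and linear speed of each of loupe, foam, carton, tin below 0.02 m/s); the robot touches nothing.
It fails at once if the loupe is dropped into the pot (falls faster than 0.5 m/s, about 13 mm of free fall) (horizontal distance between loupe and pot below 0.05 m and z of loupe in the frame of pot below 0.07 m and linear speed of loupe above 0.5 m/s).
It fails at once if the tape roll is moved more than 15 mm (distance of tape from where it was at the start of the episode above 0.015 m).
It fails at once if the dropper bottle is moved more than 15 mm or tipped (distance of dropper from where it was at the start of the episode above 0.015 m or angle between dropper's own z axis and vertical above 0.3 rad).
It also fails if it takes over 120 s, if anything falls off the work surface, if the arm or the gripper's body presses on something with over 40 N, if the wrist force passes 120 N, or if a joint passes its speed limit or range.

## Working session

There is one attempt and no reset: what is moved stays moved. The work goes in short steps, each a Python script; the robot and the scene stay as the last script left them, time stands still between calls to the robot, and variables do not carry over. Pictures are saved under pics/ and viewed, at most 14 in all, crops included, and the job is handed in when it is done.

```bash
ls; mkdir -p pics; python3 - <<'E'
from rig import *
import cv2,numpy as np
for n in("top","scene"):
    p,d=camera(n); cv2.imwrite(f"pics/{n}0.png",p[...,::-1]); np.savez(f"{n}0.npz",p=p,d=d)
    c=camera_params(n); print(n,c, (d>0).mean())
print(camera_params("wrist")); s=sense(); print(s["time_s"],s["tcp_rot"],s["finger_gap"])
E
```

```text
pics
top {'K': array([[414.05615278,   0.        , 287.38875321],
       [  0.        , 414.05615278, 208.91107653],
       [  0.        ,   0.        ,   1.        ]]), 'dist': array([-0.03489227,  0.        ,  0.        ,  0.        ,  0.        ]), 'position': array([0.42252178, 0.01952823, 1.17956727]), 'rotation': array([[-0.02025919, -0.99608721,  0.08602225],
       [-0.99974049,  0.01928647, -0.01212396],
       [ 0.01041745, -0.08624555, -0.99621944]])} 0.9960331632653061
scene {'K': array([[384.62446374,   0.        , 281.33231843],
       [  0.        , 384.62446374, 205.30506692],
       [  0.        ,   0.        ,   1.        ]]), 'dist': array([0.03109376, 0.        , 0.        , 0.        , 0.        ]), 'position': array([-0.12338791, -0.5315933 ,  0.4558375 ]), 'rotation': array([[ 0.66488929, -0.33747554,  0.66635763],
       [-0.74668048, -0.27669671,  0.60490263],
       [-0.01976088, -0.89974951, -0.43595908]])} 0.995812074829932
{'K': array([[313.31954776,   0.        , 278.7084233 ],
       [  0.        , 313.31954776, 210.37223228],
       [  0.        ,   0.        ,   1.        ]]), 'dist': array([-0.05126843,  0.        ,  0.        ,  0.        ,  0.        ]), 'tool_from_camera': array([[ 7.45972938e-04, -9.51133334e-01, -3.08779571e-01,
         7.77691552e-02],
       [ 9.99998822e-01,  1.12369430e-03, -1.04544172e-03,
        -6.00933419e-05],
       [ 1.34132831e-03, -3.08778428e-01,  9.51133052e-01,
        -1.19254953e-01],
       [ 0.00000000e+00,  0.00000000e+00,  0.00000000e+00,
         1.00000000e+00]])}
0.1 [[-9.00988147e-01  4.33843132e-01 -7.04043738e-04]
 [ 4.33843701e-01  9.00986767e-01 -1.57752888e-03]
 [-5.00659785e-05 -1.72677976e-03 -9.99998508e-01]] 0.08550707512612346
```

View pics/top0.png

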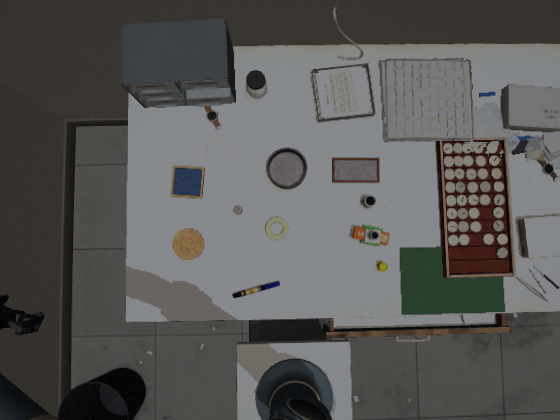

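View pics/scene0.png

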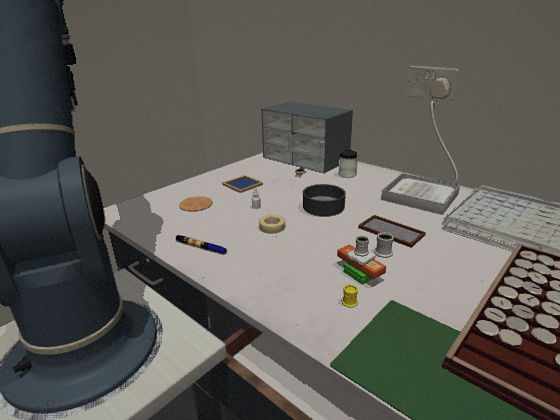

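The top view shows these loupe candidates:
- Grey one on the stack at (375,235), smaller, standing on the foam.
- Grey/dark one at (368,201), larger, standing on the bench.
- Yellow one at (382,266).

I choose the one on the stack. Places: pot (287,168), cork mat (188,244), long tray (356,170), square tray (188,181). Bystanders: tape (277,228), dropper (238,210).

```bash
cat > h.py <<'E'
from rig import *
import cv2,numpy as np
from scipy.spatial.transform import Rotation as R
def snap(n,save=None):
    s=sense(); p,d=camera(n); c=camera_params(n)
    if n=="wrist":
        T=np.eye(4);T[:3,:3]=s["tcp_rot"];T[:3,3]=s["position"];T=T@c["tool_from_camera"]
        c["rotation"],c["position"]=T[:3,:3],T[:3,3]
    if save: cv2.imwrite(f"pics/{save}.png",p[...,::-1])
    return p,d,c
def rays(c,uv):
    q=cv2.undistortPoints(np.array(uv,float).reshape(-1,1,2),c["K"],np.array(c["dist"]))[:,0]
    return np.c_[q,np.ones(len(q))]@c["rotation"].T
def onplane(c,uv,z):
    r=rays(c,uv); return c["position"]+r*((z-c["position"][2])/r[:,2])[:,None]
def cloud(c,d):
    v,u=np.mgrid[:d.shape[0],:d.shape[1]]
    P=c["position"]+rays(c,np.c_[u.ravel(),v.ravel()])*d.ravel()[:,None]
    return P.reshape(*d.shape,3)
def tri(c1,uv1,c2,uv2):
    a,b=rays(c1,[uv1])[0],rays(c2,[uv2])[0]
    t=np.linalg.lstsq(np.c_[a,-b],c2["position"]-c1["position"],rcond=None)[0]
    p,q=c1["position"]+t[0]*a,c2["position"]+t[1]*b
    return (p+q)/2,np.linalg.norm(p-q)
def hsv(p): return cv2.cvtColor(p,cv2.COLOR_RGB2HSV)
def blob(m,near=None):
    n,l,s,c=cv2.connectedComponentsWithStats(m.astype(np.uint8))
    k=1+(np.argmax(s[1:,4]) if near is None else np.argmin(np.linalg.norm(c[1:]-near,axis=1)+1e3*(s[1:,4]<15)))
    return l==k
def rect(m):
    k=max(cv2.findContours(m.astype(np.uint8),cv2.RETR_EXTERNAL,cv2.CHAIN_APPROX_NONE)[0],key=cv2.contourArea)
    return k[:,0].astype(float)
def down(yaw): # tool y (closing line) at angle yaw from world y... x axis at angle yaw
    c,s=np.cos(yaw),np.sin(yaw); return np.array([[c,s,0],[s,-c,0],[0,0,-1.]])
def planerect(c,uv,z):
    P=onplane(c,uv,z)[:,:2]; (cx,cy),(w,h),a=cv2.minAreaRect((P*1000).astype(np.float32))
    return np.array([cx,cy])/1000,w,h,np.radians(a)   # side w lies at angle a
E
python3 - <<'E'
from h import *
p,d,c=snap("top"); P=cloud(c,d); s=hsv(p)
for n,(u,v) in dict(stackloupe=(375,235),pot=(287,168),cork=(188,244),lt=(356,170),st=(188,181),tape=(277,228),drop=(238,210),big=(368,201),table=(320,250)).items():
    print(n,P[v,u].round(3),s[v,u])
q=P[375//2,0]
# wrist views
loc=P[235,375]
for i,(dx,dy) in enumerate([(-0.0,0.0),(0.03,0.06)]):
    for yaw in (0,):
        movep(np.array([0.50+dx,-0.19+dy,0.30]),down(yaw))
        w,dw,cw=snap("wrist",f"w{i}"); np.savez(f"w{i}.npz",p=w,d=dw,R=cw["rotation"],t=cw["position"])
print(sense()["time_s"],sense()["joint_pos"])
E
```

```text
stackloupe [ 0.443 -0.226  0.08 ] [108  91  14]
pot [0.641 0.004 0.011] [174  13  99]
cork [0.43  0.289 0.002] [ 19 113 135]
lt [ 0.632 -0.195  0.005] [170  15 101]
st [0.61  0.289 0.   ] [110 132  79]
tape [0.47  0.036 0.001] [108   9 141]
drop [0.52  0.141 0.047] [ 21  17 104]
big [ 0.539 -0.219  0.039] [99 99 18]
table [ 0.406 -0.085 -0.001] [108   9 140]
3.525 [-0.59525343  0.30213934  0.95552979  1.82504052 -0.2683114   1.15256667
 -1.11966961]
```

View pics/w0.png

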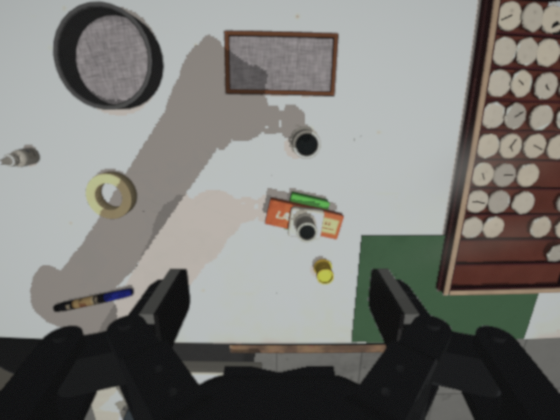

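The wrist view shows the stack clearly: carton at (303,217), foam with the small loupe at (306,228). The larger grey look-alike stands on the bench at (305,143) and the yellow one at (324,271). Next I measure everything and take a close crop.

```bash
python3 - <<'E'
from h import *
w,dw,cw=None,None,None
V=[]
for i in (0,1):
    z=np.load(f"w{i}.npz"); c=camera_params("wrist"); c["rotation"],c["position"]=z["R"],z["t"]; V.append((z["p"],z["d"],c))
z=np.load("top0.npz"); V.append((z["p"],z["d"],camera_params("top")))
for k,(p,d,c) in enumerate(V):
    P=cloud(c,d); H=hsv(p); h,s,v=[H[...,j].astype(int) for j in range(3)]
    print("view",k,"bench z",np.median(P[(abs(P[...,0]-.5)<.1)&(abs(P[...,1]+.1)<.05)][:,2]).round(4))
    near=np.hypot(P[...,0]-.443,P[...,1]+.226)<.07
    def show(n,m,zt):
        m=blob(m)
        if m.sum()<8: return print(n,"none")
        q=planerect(c,rect(m),zt); Z=P[m][:,2]
        print(n,m.sum(),q[0].round(4),np.round(q[1:3],1),np.degrees(q[3]).round(1),"z",np.percentile(Z,[10,50,90]).round(3),"px",np.argwhere(m).mean(0)[::-1].round(1))
    show("carton",near&((h<14)|(h>172))&(s>140)&(v>60),.037)
    show("tin",near&(h>45)&(h<80)&(s>120),.021)
    show("loupe",near&(P[...,2]>.07),.08)
    show("foamZ",near&(P[...,2]>.044)&(P[...,2]<.056),.05)
    a=np.hypot(P[...,0]-.635,P[...,1]-.003)<.075
    show("potrim",a&(P[...,2]>.035),.045)
    b=np.hypot(P[...,0]-.43,P[...,1]-.289)<.07
    show("cork",b&(s>70)&(h>8)&(h<30),.004)
    e=np.hypot(P[...,0]-.632,P[...,1]+.195)<.09
    show("ltray",e&(s>60)&((h<20)|(h>170)),.009)
    f=np.hypot(P[...,0]-.6,P[...,1]-.289)<.08
    show("stblue",f&(h>100)&(h<125)&(s>90),.003)
    show("stray",f&(((h>100)&(h<125)&(s>90))|((h<25)&(s>60))),.009)
p,d,c=V[0]; cv2.imwrite("pics/crop.png",cv2.resize(p[110:300,230:380,::-1],None,fx=3,fy=3,interpolation=2))
E
```

```text
view 0 bench z 0.3083
carton 433 [ 0.4539 -0.191 ] [30.5 34.1] 75.2 z [0.037 0.038 0.04 ] px [278.  211.6]
tin 271 [ 0.4652 -0.2307] [49.3 10.9] 76.8 z [0.021 0.022 0.024] px [308.2 200.3]
loupe 3842 [ 0.2149 -0.4829] [173.4 165.2] 86.3 z [0.341 0.345 0.357] px [465.1 385.2]
foamZ 575 [ 0.4444 -0.2238] [41.8 38.9] 83.1 z [0.047 0.05  0.054] px [304.9 219.2]
potrim 2483 [0.638  0.0057] [112.4 116.7] 2.7 z [0.038 0.045 0.047] px [98.  52.9]Traceback (most recent call last):
  File "<stdin>", line 23, in <module>
  File "<stdin>", line 12, in show
  File "h.py", line 28, in blob
    k=1+(np.argmax(s[1:,4]) if near is None else np.argmin(np.linalg.norm(c[1:]-near,axis=1)+1e3*(s[1:,4]<15)))
         ~~~~~~~~~^^^^^^^^^
    return _wrapfunc(a, 'argmax', axis=axis, out=out, **kwds)
    return bound(*args, **kwds)
ValueError: attempt to get argmax of an empty sequence
```

```bash
cat > m.py <<'E'
from h import *
def measure(p,d,c,stack=(.443,-.226)):
    P=cloud(c,d); H=hsv(p); h,s,v=[H[...,j].astype(int) for j in range(3)]
    P[P[...,2]>.12]=9
    dist=lambda x,y:np.hypot(P[...,0]-x,P[...,1]-y)
    near=dist(*stack)<.07; out={}
    def show(n,m,zt,one=True):
        m=cv2.morphologyEx(m.astype(np.uint8),cv2.MORPH_OPEN,np.ones((2,2)))>0
        if m.sum()<8: return
        if one: m=blob(m); uv=rect(m)
        else: uv=np.argwhere(m)[:,::-1].astype(float)
        q=planerect(c,uv,zt); Z=P[m][:,2]; out[n]=q
        print(n,m.sum(),q[0].round(4),np.round(q[1:3],1),np.degrees(q[3]).round(1),"z",np.percentile(Z,[10,50,90]).round(3),"px",np.argwhere(m).mean(0)[::-1].round(1))
    show("carton",near&((h<14)|(h>172))&(s>140)&(v>60)&(P[...,2]>.033),.037,False)
    show("tin",near&(h>45)&(h<80)&(s>120)&(P[...,2]>.018),.021)
    show("loupe",near&(P[...,2]>.074),.08)
    show("foam",near&(P[...,2]>.044)&(P[...,2]<.056),.05)
    show("potrim",(dist(.635,.003)<.075)&(P[...,2]>.035),.045)
    show("cork",(dist(.43,.289)<.07)&(s>70)&(h>8)&(h<30),.004)
    show("ltray",(dist(.632,-.195)<.09)&(s>60)&((h<20)|(h>170)),.009)
    f=dist(.6,.289)<.08
    show("stblue",f&(h>100)&(h<125)&(s>90),.003)
    show("stray",f&(((h>100)&(h<125)&(s>90))|((h<25)&(s>60))),.009)
    return out
E
python3 - <<'E'
from m import *
V=[]
for i in (0,1):
    z=np.load(f"w{i}.npz"); c=camera_params("wrist"); c["rotation"],c["position"]=z["R"],z["t"]; V.append((z["p"],z["d"],c))
z=np.load("top0.npz"); V.append((z["p"],z["d"],camera_params("top")))
p,d,c=V[0]; cv2.imwrite("pics/crop.png",cv2.resize(p[110:300,230:380,::-1],None,fx=3,fy=3,interpolation=2))
for k,v in enumerate(V): print("view",k); measure(*v)
E
```

```text
view 0
carton 528 [ 0.4447 -0.224 ] [95.1 33.2] 77.0 z [0.038 0.039 0.04 ] px [290.2 214.8]
tin 264 [ 0.4637 -0.232 ] [49.4 10.5] 77.2 z [0.021 0.022 0.024] px [309.4 201.4]
loupe 357 [ 0.4441 -0.2233] [25.3 23.3] 2.4 z [0.076 0.079 0.081] px [307.3 232.2]
foam 572 [ 0.4431 -0.2251] [41.9 39. ] 83.1 z [0.047 0.05  0.055] px [305.9 220.2]
potrim 2458 [0.6372 0.0048] [116.2 112.2] 89.1 z [0.035 0.045 0.047] px [99.  53.8]
ltray 1319 [ 0.6329 -0.1929] [133.8  70.3] 88.9 z [0.008 0.01  0.012] px [279.8  61.6]
view 1
carton 508 [ 0.4448 -0.2232] [96.1 33.2] 76.7 z [0.038 0.039 0.04 ] px [334.7 236.1]
tin 240 [ 0.4635 -0.2321] [50.5 10.4] 77.6 z [0.021 0.023 0.024] px [354.5 223.4]
loupe 354 [ 0.4439 -0.2236] [27.8 24. ] 29.0 z [0.077 0.079 0.081] px [357.3 255.9]
foam 541 [ 0.4436 -0.2251] [43.6 38.6] 84.7 z [0.047 0.05  0.055] px [350.6 242.1]
potrim 2120 [0.6368 0.0057] [114.6 112.1] 89.0 z [0.034 0.045 0.047] px [154.6  81.4]
cork 1193 [0.4234 0.2676] [44.4 88.9] 73.8 z [0.004 0.005 0.006] px [ 11.8 241. ]
ltray 1193 [ 0.6331 -0.1928] [134.2  69.8] 88.9 z [0.007 0.01  0.012] px [331.3  89.1]
stray 10 [0.5646 0.2463] [1.4 5.9] 75.5 z [0.004 0.005 0.006] px [  0.5 148. ]
view 2
carton 111 [ 0.441  -0.2249] [94.4 31.3] 76.7 z [0.022 0.037 0.041] px [363.5 234.8]
tin 20 [ 0.4643 -0.224 ] [25.9  5. ] 77.5 z [0.021 0.033 0.049] px [369.5 228. ]
loupe 57 [ 0.4412 -0.2275] [20.6 22.9] 43.2 z [0.049 0.077 0.081] px [375.6 235.4]
foam 111 [ 0.4411 -0.2281] [41.2 38.2] 87.9 z [0.034 0.049 0.058] px [371.5 237.4]
potrim 274 [0.6361 0.003 ] [108.4 109.7] 88.9 z [0.004 0.041 0.047] px [287.6 165.9]
cork 765 [0.4271 0.2856] [85.3 84.6] 88.9 z [0.001 0.004 0.007] px [188.9 244.9]
ltray 206 [ 0.6305 -0.1941] [133.8  66.8] 89.0 z [0.001 0.006 0.011] px [351.5 166.6]
stblue 674 [0.606  0.2881] [75.2 74.9] 85.2 z [0.    0.003 0.007] px [188.2 182.4]
stray 911 [0.6045 0.2866] [90.2 88.8] 85.1 z [0.    0.004 0.008] px [188.2 182.7]
```

View pics/crop.png

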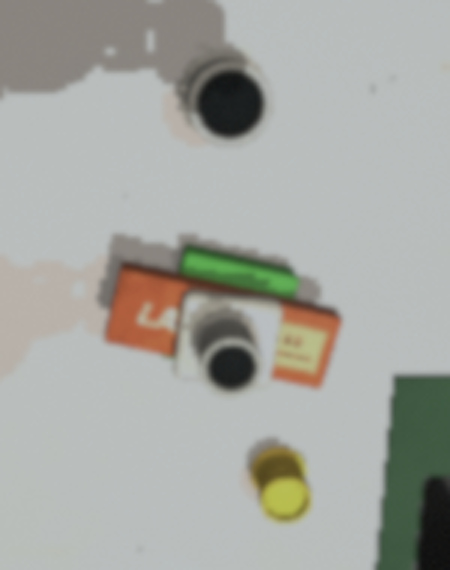

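The crop confirms the choice: the stack loupe is smaller, grey and on the white foam, and the big grey and yellow ones stand apart. Views 0 and 1 agree to about 1 mm. Next I probe the fingertip reach on bare bench, then pick the loupe.

```bash
python3 - <<'E'
from h import *
for g in (.055,.034,.024):
    command_gripper(g,30)
    if g==.055: movep([.50,-.09,.05],down(0))
    t=move_l([.50,-.09,.010],feed=.03,until_force=4); s=sense()
    print(g,s["finger_gap"],t,s["position"].round(4),s["wrist_force"].round(2))
    move_l([.50,-.09,.045],feed=.15)
for yaw in np.radians([0,77,-103]):
    for P in ([.444,-.224,.05],[.637,.005,.06],[.427,.286,.05],[.633,-.193,.04],[.605,.287,.04]):
        q=inverse_kinematics(P,down(yaw)); print(np.degrees(yaw).round(),P,None if q is None else np.round(q,2))
print(sense()["time_s"],sense()["wrist_force"])
E
```

```text
0.055 0.054974453745446614 True [ 0.4999 -0.09    0.0211] [-1.13  1.51  7.27]
0.034 0.033897938281005034 True [ 0.5    -0.09    0.0243] [-1.69  0.45  9.19]
0.024 0.024057218771575455 True [ 0.5   -0.09   0.025] [-1.94  0.41  7.75]
0.0 [0.444, -0.224, 0.05] [-0.12  0.56  0.65  2.15 -0.59  0.61 -0.62]
0.0 [0.637, 0.005, 0.06] [-0.54  0.73  0.68  1.81 -0.61  0.82 -1.12]
0.0 [0.427, 0.286, 0.05] [-1.21  0.6   0.72  2.11 -0.65  0.66 -1.62]
0.0 [0.633, -0.193, 0.04] [-0.2   0.78  0.64  1.76 -0.61  0.82 -0.83]
0.0 [0.605, 0.287, 0.04] [-0.96  0.8   0.68  1.74 -0.65  0.84 -1.54]
77.0 [0.444, -0.224, 0.05] [ 0.15  0.49  0.29  2.13 -0.26  0.55  0.41]
77.0 [0.637, 0.005, 0.06] [-0.29  0.64  0.31  1.8  -0.27  0.74 -0.07]
77.0 [0.427, 0.286, 0.05] [-0.97  0.52  0.38  2.1  -0.34  0.58 -0.57]
77.0 [0.633, -0.193, 0.04] [ 0.04  0.7   0.28  1.74 -0.27  0.74  0.23]
77.0 [0.605, 0.287, 0.04] [-0.74  0.71  0.34  1.72 -0.32  0.76 -0.47]
-103.0 [0.444, -0.224, 0.05] [-0.39  0.78  1.09  2.16 -0.98  0.84 -2.04]
-103.0 [0.637, 0.005, 0.06] [-0.76  0.94  1.11  1.83 -0.99  1.05 -2.62]
-103.0 [0.427, 0.286, 0.05] [ 0.17  0.86 -1.18  2.04  1.    0.99  1.36]
-103.0 [0.633, -0.193, 0.04] [-0.42  0.99  1.07  1.77 -1.01  1.05 -2.33]
-103.0 [0.605, 0.287, 0.04] [ 0.2   1.06 -1.19  1.66  1.06  1.19  1.65]
8.8 [ 0.22920896  0.9914734  -0.40816307]
```

```bash
python3 - <<'E'
from m import *
Y=down(np.radians(77)); x,y=.444,-.2235
command_gripper(.045,30)
movep([x,y,.14],Y); move_l([x,y,.091],feed=.08)
command_gripper(0.0,30); s=sense(); print("gap",s["finger_gap"],s["gripper_force"],s["position"])
move_l([x,y,.17],feed=.12); print("gap",sense()["finger_gap"])
movep([.637,.005,.17],Y)
move_l([.637,.005,.102],feed=.1); print(sense()["finger_gap"],sense()["time_s"])
sleep(.2)
t=move_l([.637,.005,.043],feed=.02,until_force=3); s=sense()
print(t,s["position"],"underside ~",s["position"][2]-.041,s["wrist_force"],s["finger_gap"])
snap("scene","s1"); print(s["time_s"])
E
```

```text
gap 0.022079889143878987 29.373370483954204 [ 0.44436643 -0.22371282  0.09156708]
gap 0.0221983040024028
0.02231213681803193 14.1333
True [0.63699878 0.00500605 0.05244372] underside ~ 0.0114437248326308 [-0.39196923 -0.28454619  3.34925991] 0.021880514844715607
16.5
```

```bash
python3 - <<'E'
from m import *
Y=down(np.radians(77))
command_gripper(.045,30); sleep(.1)
move_l([.637,.005,.17],feed=.12)
movep([.44,-.22,.28],Y)
v=snap("wrist","w2"); measure(*v)
p,d,c=v; P=cloud(c,d); P[P[...,2]>.12]=9
m=(np.hypot(P[...,0]-.637,P[...,1]-.005)<.045); print("pot z's",np.percentile(P[m][:,2],[10,50,90,99]).round(3) if m.sum() else None)
p,d,c=snap("top"); P=cloud(c,d)
m=(np.hypot(P[...,0]-.637,P[...,1]-.005)<.04); print("top pot z's",np.percentile(P[m][:,2],[10,50,90,99]).round(3), P[m&(P[...,2]>.032)].mean(0))
print(sense()["time_s"])
E
```

```text
carton 653 [ 0.4452 -0.2236] [95.3 32.5] 77.2 z [0.038 0.039 0.04 ] px [282.8 161.2]
tin 116 [ 0.4673 -0.2268] [38.8  4.9] 78.5 z [0.021 0.023 0.023] px [300.5 175.4]
foam 1186 [ 0.4437 -0.2249] [42.4 38.1] 83.4 z [0.048 0.05  0.051] px [280.9 185.5]
ltray 595 [ 0.6031 -0.1898] [133.4  29.3] 79.3 z [0.008 0.01  0.012] px [402.3 109.7]
pot z's None
top pot z's [0.008 0.011 0.035 0.042] [0.6379549  0.00418778 0.03899803]
19.4417
```

View pics/w2.png

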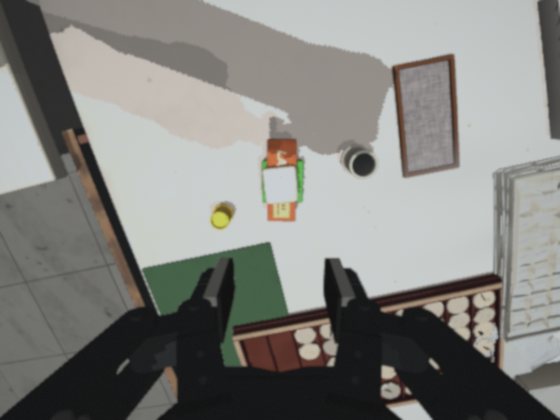

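The picture shows the stack undisturbed: foam at (281,185), carton beneath it, loupe gone. From the top view the loupe stands in the pot with its top at about 41 mm. Next, foam to mat.

```bash
python3 - <<'E'
from m import *
Y=down(np.radians(83.4)); x,y=.4437,-.2249
command_gripper(.058,30)
movep([x,y,.12],Y); move_l([x,y,.0645],feed=.08)
command_gripper(0.0,25); s=sense(); print("gap",s["finger_gap"],s["position"])
g=s["position"][2]-.037
move_l([x,y,.16],feed=.12)
movep([.47,.18,.25],Y); r=measure(*snap("wrist","w3")); print(sense()["time_s"])
C=r["cork"][0]; print(C,sense()["finger_gap"])
if np.linalg.norm(C-[.429,.287])<.006 and abs(r["cork"][1]-90)<4:
    movep([*C,.12],Y); move_l([*C,.05],feed=.12)
    t=move_l([*C,.003+g],feed=.025,until_force=3); s=sense(); print(t,s["position"][2]-g)
    command_gripper(.058); move_l([*C,.14],feed=.12); print(sense()["time_s"])
E
```

```text
gap 0.03800101694733063 [ 0.44415877 -0.22511577  0.0651517 ]
potrim 1438 [0.6449 0.0201] [ 86.3 119.9] 62.7 z [0.012 0.045 0.047] px [437.  292.5]
cork 5465 [0.4317 0.2891] [88.7 87.9] 82.9 z [0.004 0.006 0.007] px [231.   82.1]
ltray 108 [ 0.6035 -0.1759] [ 4.7 61.6] 0.7 z [0.006 0.011 0.012] px [390.4 392.8]
stblue 5084 [0.6115 0.2913] [75.9 75.1] 85.2 z [0.004 0.005 0.006] px [395.2  60.3]
stray 5084 [0.6094 0.2907] [74.6 73.8] 85.2 z [0.004 0.005 0.006] px [395.2  60.3]
24.0833
[0.43166516 0.28907562] 0.03799646589684617
True 0.004242866906178047
27.6
```

View pics/w3.png

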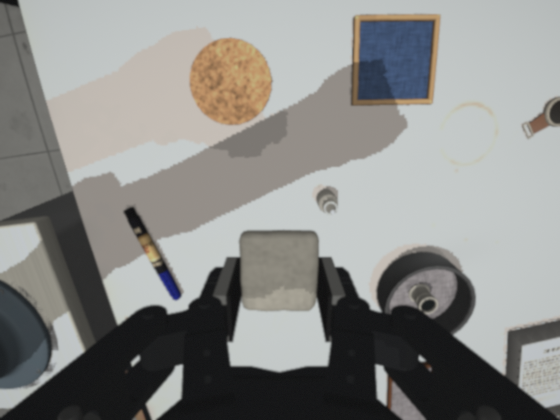

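The picture shows the foam held level, the mat at (231,82), the square tray at (395,60), and the loupe upright in the pot at (425,297). The foam set down at z≈4 mm. Carton next.

```bash
python3 - <<'E'
from m import *
movep([.45,.15,.25],down(np.radians(77))); p,d,c=snap("wrist"); P=cloud(c,d)
m=(np.hypot(P[...,0]-.432,P[...,1]-.289)<.06)&(P[...,2]>.0125)&(P[...,2]<.03); q=planerect(c,rect(blob(m)),.017); print("foam on mat",q,np.percentile(P[m][:,2],[5,50,95]).round(4))
movep([.44,-.24,.25],down(np.radians(77))); v=snap("wrist","w4"); r=measure(*v)
(x,y),w,h,a=r["carton"]
if h>w: a+=np.pi/2
a=a%np.pi; print(np.degrees(a)); assert abs(a-np.radians(77))<.1
Y=down(a); T=[.633,-.193]; TY=down(np.radians(88.9))
command_gripper(.052,40)
movep([x,y,.10],Y); move_l([x,y,.0535],feed=.08)
command_gripper(0.0,40); s=sense(); print("gap",s["finger_gap"],s["position"])
g=s["position"][2]-.021
move_l([x,y,.13],feed=.1); print(sense()["finger_gap"])
movep([*T,.13],TY); v=snap("wrist","w5"); print(sense()["time_s"],sense()["finger_gap"])
move_l([*T,.06],feed=.12)
t=move_l([*T,.002+g],feed=.02,until_force=4); s=sense(); print(t,s["position"],s["position"][2]-g,s["time_s"])
E
```

```text
foam on mat (array([0.43307578, 0.289091  ]), 41.753604888916016, 38.71566390991211, np.float64(1.4584708499180796)) [0.0144 0.0167 0.0183]
carton 1526 [ 0.4456 -0.2239] [95.6 32.1] 76.4 z [0.038 0.039 0.04 ] px [278.9 160.1]
tin 248 [ 0.4661 -0.2319] [48.9  6.6] 76.7 z [0.021 0.022 0.023] px [298.3 170. ]
ltray 1538 [ 0.6343 -0.1924] [133.5  71.9] 88.9 z [0.009 0.01  0.012] px [435.9  87.6]
76.40884399414062
gap 0.032441055891970626 [ 0.44588057 -0.22408125  0.05408512]
0.0325520003154076
33.5583 0.032451202398404266
True [ 0.63286102 -0.19297726  0.03640253] 0.003317409616495598 35.375
```

View pics/w5.png

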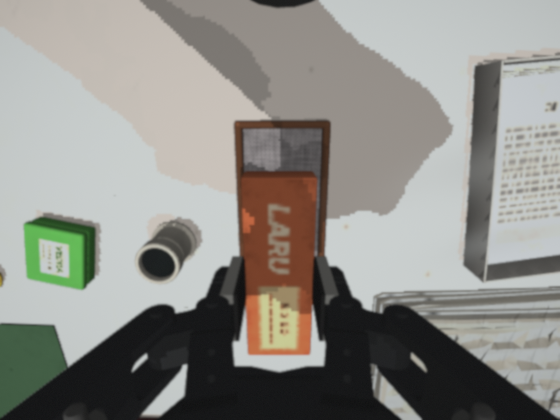

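The picture shows the carton held straight over the long tray (283,190) and the tin bare at (60,255). Touchdown came at 3.3 mm, so it is on the lining. Releasing, then I check the carton and measure the tin.

```bash
python3 - <<'E'
from m import *
command_gripper(.046); sleep(.1); x,y,z=sense()["position"]
move_l([x,y,.13],feed=.12)
movep([.5,-.24,.25],down(np.radians(77))); v=snap("wrist","w6"); r=measure(*v)
p,d,c=v; P=cloud(c,d); H=hsv(p).astype(int)
m=(np.hypot(P[...,0]-.633,P[...,1]+.193)<.07)&(P[...,2]>.013)&(P[...,2]<.03)
k=planerect(c,rect(blob(m)),.019); print("carton",k)
A=P[blob(m)]; f=np.linalg.lstsq(np.c_[A[:,:2]-k[0],np.ones(len(A))],A[:,2],rcond=None)[0]; print("plane tilt,z",f)
m=(np.hypot(P[...,0]-.445,P[...,1]+.228)<.06)&(P[...,2]>.015)&(P[...,2]<.03)
print("tin",planerect(c,rect(blob(m)),.021),np.median(P[m][:,2]))
g=(np.hypot(P[...,0]-.445,P[...,1]+.228)<.06)&(H[...,0]>45)&(H[...,0]<80)&(H[...,1]>100)&(P[...,2]>.017); print("tin green",planerect(c,rect(blob(g)),.021)); print(sense()["time_s"])
E
```

```text
tin 1114 [ 0.4466 -0.2273] [51.1 48.3] 77.0 z [0.021 0.022 0.024] px [228.9 180.4]
ltray 2728 [ 0.6368 -0.1944] [102.4  39.2] 89.0 z [0.016 0.021 0.022] px [387.  107.1]
carton (array([ 0.63297113, -0.19184676]), 98.2502212524414, 36.905853271484375, np.float64(1.553213205171812))
plane tilt,z [ 0.03395035 -0.00228304  0.02056249]
tin (array([ 0.44476318, -0.22633388]), 52.26319885253906, 51.24595260620117, np.float64(1.3442223044181163)) 0.02257636299579724
tin green (array([ 0.44575412, -0.22588741]), 51.034175872802734, 49.249237060546875, np.float64(1.3465962462138128))
37.5167
```

View pics/w6.png

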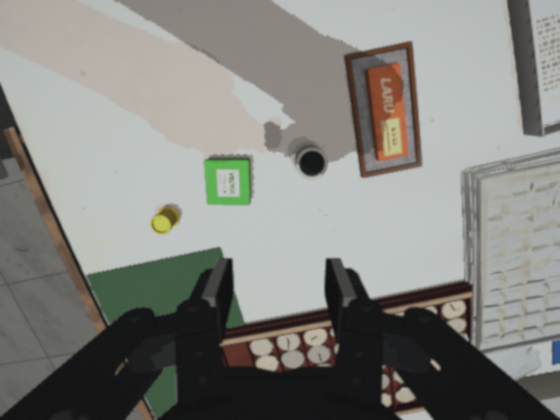

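The picture shows the carton inside the lip at (387,107) and the tin at (229,181). The tilt fit included wall points, so I recheck it, then move the tin.

```bash
python3 - <<'E'
from m import *
p,d,c=snap("wrist"); P=cloud(c,d)
m=(abs(P[...,0]-.633)<.012)&(abs(P[...,1]+.192)<.042)&(P[...,2]<.04); A=P[m]
print("tilt",np.linalg.lstsq(np.c_[A[:,:2]-[.633,-.192],np.ones(len(A))],A[:,2],rcond=None)[0])
x,y=.4453,-.2261; Y=down(np.radians(77)); T=[.6115,.2913]; TY=down(np.radians(85.2))
command_gripper(.068,40)
movep([x,y,.09],Y); move_l([x,y,.0315],feed=.07)
command_gripper(0.0,45); s=sense(); print("gap",s["finger_gap"],s["position"])
g=s["position"][2]
move_l([x,y,.16],feed=.1); print(sense()["finger_gap"])
movep([.55,-.0,.18],TY); movep([*T,.16],TY); print(sense()["time_s"],sense()["finger_gap"])
snap("scene","s2"); move_l([*T,.06],feed=.12)
t=move_l([*T,.002+g],feed=.02,until_force=4); s=sense(); print(t,s["position"],s["position"][2]-g,s["time_s"])
if s["position"][2]-g<.005:
    command_gripper(.066); sleep(.1); move_l([*T,.16],feed=.12)
    movep([.52,.17,.28],down(np.radians(77))); snap("wrist","w7")
    p,d,c=snap("wrist"); P=cloud(c,d); q=planerect(c,rect(blob((np.hypot(P[...,0]-T[0],P[...,1]-T[1])<.055)&(P[...,2]>.016)&(P[...,2]<.04))),.024); print("tin",q)
    A=P[(np.hypot(P[...,0]-q[0][0],P[...,1]-q[0][1])<.022)]; print("tilt",np.linalg.lstsq(np.c_[A[:,:2]-q[0],np.ones(len(A))],A[:,2],rcond=None)[0])
    snap("top","t7"); print(sense()["time_s"])
E
```

```text
tilt [-1.51999736e-04  9.38979631e-05  2.07725914e-02]
gap 0.04977296730785795 [ 0.44550316 -0.22621548  0.0321939 ]
0.04955323478291186
43.4667 0.04947762922892908
True [0.61139718 0.29123368 0.03525502] 0.0030611242347000633 45.6417
tin (array([0.61206122, 0.29016943]), 53.281028747558594, 51.20854187011719, np.float64(1.4754551597700598))
tilt [ 0.00041974 -0.00411382  0.02548826]
48.1917
```

View pics/w7.png

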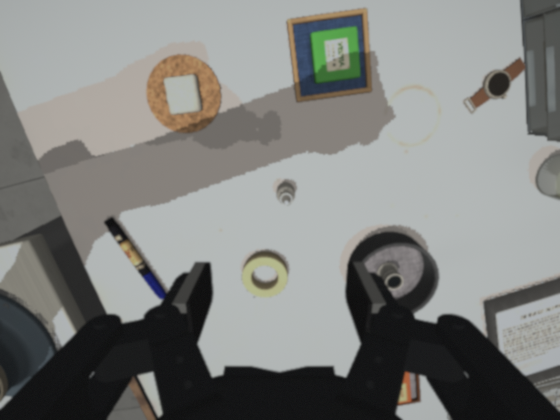

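The picture shows the tin flat in the square tray at (335,53), foam on the mat at (183,95), loupe upright in the pot at (392,280), and the tape and dropper in place. Handing in.

```bash
python3 -c "
from rig import *
print(finish_job())"
```

```text
the job is handed in; nothing more can be done
None
```

I handed the job in at about 48 s on the robot clock. My last pictures and measurements put the loupe, foam pad, carton and tin in their places, with the tape and dropper undisturbed, but the hand-in gave back no verdict.

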